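# Load the blue-capped vial into the sprung vial reader and hold the lid shut

### The job

Stand the blue-capped vial upright in the round well of the white vial reader and let go of it, then swing the reader's open lid down onto it. The lid has no catch and the vial stands on a sprung plunger, so press the black tab of the lid down until the lid rests fully shut on its stops and finish while still holding it shut, never pushing on the lid with more than about 40 N; leave the two white-capped vials standing where they are.

Things in the scene. Friction and masses are not known exactly. Their poses are not given: they have to be found in the camera images.
- blue_vial_center (a point): Centre (half-way up, 30 mm above its foot) of the vial to load: clear glass sample vial with a blue screw cap, pale liquid, 27 to 28 mm in diameter, 60 mm tall; the cap is the top 12 mm and is 24 mm in diameter. Stands loose and upright on the desk; z axis up along the vial. 30 g.
- white_vial_a_center (a point): Centre (half-way up) of a bystander vial with a white cap and pale blue liquid, 27 mm in diameter, 60 mm tall, loose and upright. Leave it alone. Fixed obstacle to the left of the robot: a burette stand (upright rods at x 0.31, y 0.235 and x 0.25, y 0.30, 0.63 m tall).
- white_vial_b_center (a point): Centre (half-way up) of a bystander vial with a white cap and pink liquid, 27 mm in diameter, 60 mm tall, loose and upright. Leave it alone. Fixed obstacles: cartons on the right (y below -0.25, x above 0.47, 0.53 m tall: fold the arm in before turning past them), a drawer unit towards the robot (x 0.19 to 0.40, y -0.17 to 0.08, 0.15 m tall).
- well_mouth (a point): Centre of the mouth of the reader's round well, on its deck, 50 mm above the desk; axes as the reader's. The well is 31 mm in diameter with a 3 mm chamfer; in it a brass plunger disc lies 24 mm below the mouth, so a loaded vial stands with 36 mm above the deck before it is pressed.
- lid_hinge (a point): Point on the lid's hinge axis, in the middle of its width: 55 mm behind the well axis (+x of the reader) and 30 mm above the deck (80 mm above the desk). Axes as the reader's; the hinge axis is y. Fixed obstacle behind it: a kettle (round x 0.76, y -0.01, 0.10 to 0.12 m in radius, 0.242 m tall).
- lid_tab (a point): Centre of the outer (upper) face of the black tab at the lid's free edge: 99 mm from the hinge axis, 8 mm above the lid's under plane, which contains that axis. x along the lid to the hinge, z its outward normal. Tab 18 (along the lid) x 36 mm, ending 108 mm from the axis; the grey plate behind it reaches 92 mm, is 80 mm wide, 8 mm thick, with a 2 mm pad below for the vial cap.
- reader_lid (a joint): Lid angle in rad: 0 = fully shut on its stops (level), about 0.14 = resting on an unpressed vial, 1.57 = upright; starts between 1.45 and 1.75, opens to 1.85 at most, upward and over to +x of the reader. A stiff hinge (0.09 N m) keeps it where it is left; when shut on a vial and let go, the plunger raises it again.
- reader_plunger (a joint): How far the sprung plunger in the well is pressed down, in m: 0 = up, 0.008 = lid fully shut on a vial. Spring: 4 N to start it, about 10 N at 8 mm (about 6 N on the lid's tab).
- reader: The vial reader: white box fixed to the desk, 126 mm along its x, 96 mm along its y, deck 50 mm high; origin on its underside, 60 mm from the front, 5 mm behind the well axis. z up, x from the front (lid tab side) to the hinge side, y along the hinge line. Two stop posts, 12 mm in diameter, rise 30 mm above the deck near its front corners, 43 mm in front of the well axis and 36 mm to either side.
Not all that is in view belongs to the job. Leave any purple or turquoise look-alike of the part that bears blue_vial_center alone.

How it is judged:
By the outcome, as a careful person would: the job done as asked, in the order asked, and still so for the second after the job is handed in, while the arm keeps its last pose, push and grip.
It also fails if it takes over 64 s, if anything falls off the work surface, if the arm or the gripper's body presses on something with over 40 N, if the wrist force passes 120 N, or if a joint passes its speed limit or range.

### The arm

A 7-joint arm with a two-finger parallel gripper is mounted at the origin on the work surface; the furniture and walls round the work are solid. World frame = base frame: x ahead of the robot, y to its left, z up, the work surface at z = 0. Lengths are in m, angles in degrees, forces in N, time in s.
With the tool pointing down it reaches from about 0.425 to 0.875 m from the base axis. Payload 4.7 kg.
Tool frame: the origin (TCP) lies between the finger pads; the fingertips stand 11 mm ahead of it and the grasp point (between the pads) lies 8 mm behind it (env.tcp_to_tips is the distance from the TCP to the fingertips, in m); z points along the fingers, y is the line along which they close (so a half turn about z gives the same grasp; the last joint's range is limited). The gripper opens to 87 mm and grips with 3 to 60 N. Pads are 19 mm wide; open, the fingers measure 117 mm over their backs; the gripper's body (75 mm by 190 mm) begins 51 mm behind the grasp point.
Start: joints at [78.1, 18.392, -4.016, 83.108, 1.295, 78.541, -3.26], TCP at [0.143, -0.634, 0.234] pointing down, gripper open.
Joint ranges: [-163.93, 163.93], [-17.29, 119.83], [-79.2, 71.16], [3.27, 140.29], [-89.18, 269.18], [5.43, 117.66], [-154.24, 154.24]. Speed limits (degrees/s): [147.25, 147.25, 180, 180, 180, 180, 180].

### API

Orientations are given as [roll, pitch, yaw] about the fixed x, y, z axes, in that order (R = Rz(yaw) Ry(pitch) Rx(roll)).
In Python, from cell import env, viewer gives the robot as it stands.
- The arm moves only by the tool step_arm, never from a script. Its arguments are lists of equal length, an entry for each row: "delta_pos": the shift along the tool's x, y, z in units of 0.2 m (1.0 is 0.2 m), a list of three; "rot": the turn, a rotation vector about the tool's x, y, z in units of 1.5 rad (1.0 is 1.5 rad), a list of three; "gripper": the gripper command: -1 is shut, 1 is fully open, values between are in proportion. A call has 1 to 20 rows; each row is the pose to reach, as a shift and turn from the pose commanded when the call began, along the tool's axes at that moment; what a row does not reach only later rows make up. A row lasts 1/8 s, in which the tool goes at most 62.5 mm and 10.7 degrees, less where a joint would pass 70% of its speed; a pose out of reach is approached as far as the arm can. A call with a number of a shift or a turn outside -1 to 1 is refused whole. A call with a gripper value outside its range is refused whole. The fingers move at their own pace and stop on an object; "squeeze" is the grip in N (left out, the last holds). Time passes only in rows, so rows that repeat a pose let the fingers close. It gives the time, the measured TCP pose, the force, the opening and the grip force at its end, in the units of the state.
- env.get_obs(): the state, without advancing time (a new reading comes with each control period).
- viewer.read_camera(name): name is "scene" or "top" or "wrist"; returns a dict with "img" (420x560x3 uint8, red, green, blue), "fx", "fy", "cx", "cy" (pixels), "dist" ([k1, k2, p1, p2, k3] as OpenCV has them; the pictures are not rectified), "pose" (4x4, takes a point from camera to world coordinates). Camera axes: x right, y down, z forward; pixel columns grow to the right and rows downward; lengths in m; the calibration is good to about 2 mm. A picture is of the moment at which its call begins. There is no depth.
- env.sign_off(): hands the job in; it is judged then, once.
The state is a dict: "time_s": time; "qpos": joint angles; "joint_velocities": joint speeds; "effort": joint torques, N m; "tool_pos": TCP position; "tool_rot": TCP orientation; "force": force on the tool from outside, world axes, zero at the start; "wrist_torque": the same for the moment, N m; "grip_width": finger opening in m; "grasp_force": force on a finger pad.
Only numpy, scipy, OpenCV 4.12 (cv2) and the standard library are available. Lean on these libraries where they do the work, as an engineer would, in place of code of your own. Each camera call takes 0.05 s, during which the arm holds its last target. There are 200 camera calls.

## Working session

There is one attempt and no reset: what is moved stays moved. The work goes in short steps, Python scripts to look and compute and a tool call to move; the robot and the scene stay as the last step left them, time stands still between calls to the robot, and variables do not carry over. Pictures are saved under pics/ and viewed, at most 10 in all, crops included, and the job is handed in when it is done.

Besides the shell and the picture viewer there is one more tool, called after ">>>" by a JSON object that holds its "method" and its "body". step_arm: Moves the arm, as the interface text tells. Shifts and turns lie within -1 to 1; 1 stands for 0.2 m of shift or 1.5 rad of turn. Its arguments: {"type":"object","properties":{"delta_pos":{"type":"array"},"rot":{"type":"array"},"gripper":{"type":"array"},"squeeze":{"type":"number"}},"required":["delta_pos","rot","gripper"]}

```bash
mkdir -p pics
python3 - <<'E'
from cell import env, viewer
import cv2,numpy as np
o=env.get_obs(); print(o['time_s'],o['tool_pos'],o['tool_rot'],o['grip_width'],env.tcp_to_tips)
ims=[]
for n in ['scene','top']:
    c=viewer.read_camera(n); cv2.imwrite(f'pics/{n}0.png',c['img'][:,:,::-1]); print(n,c['fx'],c['fy'],c['cx'],c['cy'],c['dist'],np.round(c['pose'],4).tolist())
E
```

```text
0.0 [ 0.14277789 -0.63356834  0.23245613] [-1.79888558e+02  5.36739099e-03  1.27056432e+01] 0.08704390931047092 0.011
scene 543.8840455344683 543.8840455344683 281.6065342436513 214.9738811995975 [-0.00340141  0.          0.          0.          0.        ] [[-0.7197, -0.4003, 0.5673, -0.0005], [-0.694, 0.3922, -0.6038, 0.7162], [0.0192, -0.8282, -0.5601, 0.7113], [0.0, 0.0, 0.0, 1.0]]
top 483.2423806500413 483.2423806500413 274.85686416281754 207.5696233902814 [0.05698514 0.         0.         0.         0.        ] [[-0.025, -0.9875, 0.1557, 0.5146], [-0.9993, 0.029, 0.0232, 0.0141], [-0.0274, -0.155, -0.9875, 0.9516], [0.0, 0.0, 0.0, 1.0]]
```

View pics/scene0.png

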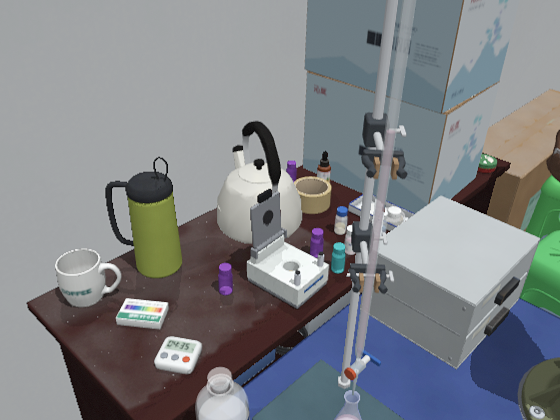

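View pics/top0.png

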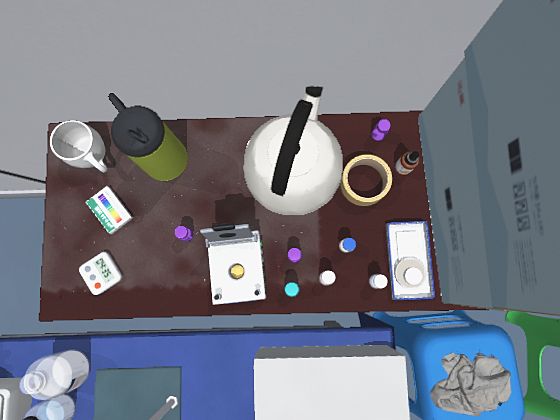

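The scene view shows the reader at (287,270) with its lid open and the kettle behind it. The blue-capped vial is at (341,215), next to the purple and turquoise decoys. In the top view the blue cap is at (347,244), the well at (237,271), the white caps at (328,278) and (378,282), and the lid edge at about (231,233).

```bash
cat > h.py <<'E'
import cv2,numpy as np
from cell import env,viewer
def cam(n): return viewer.read_camera(n)
def ray(c,uv):
    K=np.array([[c['fx'],0,c['cx']],[0,c['fy'],c['cy']],[0,0,1]])
    p=cv2.undistortPoints(np.array([[uv]],float),K,np.array(c['dist']))[0,0]
    P=np.array(c['pose']); d=P[:3,:3]@np.array([p[0],p[1],1]); return P[:3,3],d/np.linalg.norm(d)
def onz(c,uv,z):
    o,d=ray(c,uv); return o+d*(z-o[2])/d[2]
def tri(r1,r2):
    A=np.zeros((3,3));b=np.zeros(3)
    for o,d in (r1,r2):
        M=np.eye(3)-np.outer(d,d);A+=M;b+=M@o
    p=np.linalg.solve(A,b); return p,[np.linalg.norm((np.eye(3)-np.outer(d,d))@(p-o)) for o,d in (r1,r2)]
def proj(c,p):
    P=np.linalg.inv(np.array(c['pose'])); K=np.array([[c['fx'],0,c['cx']],[0,c['fy'],c['cy']],[0,0,1]])
    return cv2.projectPoints(np.array([p],float),cv2.Rodrigues(P[:3,:3])[0],P[:3,3],K,np.array(c['dist']))[0][0,0]
def blobs(c,lo,hi,box,amin=8):
    x0,y0,x1,y1=box; h=cv2.cvtColor(c['img'],cv2.COLOR_RGB2HSV)
    m=cv2.inRange(h,lo,hi); k=np.zeros_like(m); k[y0:y1,x0:x1]=m[y0:y1,x0:x1]
    n,l,s,ce=cv2.connectedComponentsWithStats(k)
    return [(np.round(ce[i],1).tolist(),s[i].tolist()) for i in range(1,n) if s[i][4]>=amin]
E
python3 - <<'E'
from h import *
t=cam('top');s=cam('scene')
B=((105,120,60),(125,255,255))
bt=blobs(t,*B,(330,230,365,260)); bs=blobs(s,*B,(325,195,355,230)); print(bt,bs)
print(tri(ray(t,bt[0][0]),ray(s,bs[0][0])), onz(t,bt[0][0],.056))
for n,w in (('whA',(328,277)),('whB',(378,281)),('pur',(294,254)),('tur',(292,288))): print(n,onz(t,w,.058).round(3))
br=blobs(t,(15,100,60),(35,255,255),(220,255,255,290)); print('brass',br,[onz(t,b[0],.026).round(4) for b in br])
def crop(c,x0,y0,x1,y1,k): return cv2.resize(c['img'][y0:y1,x0:x1],None,fx=k,fy=k,interpolation=cv2.INTER_CUBIC)[:,:,::-1]
a=crop(t,195,215,275,310,5);b=crop(s,240,185,335,305,4)
H=max(a.shape[0],b.shape[0]);o=np.zeros((H,a.shape[1]+b.shape[1],3),np.uint8);o[:a.shape[0],:a.shape[1]]=a;o[:b.shape[0],a.shape[1]:]=b
print(o.shape);cv2.imwrite('pics/c1.png',o)
E
```

```text
[([349.1, 243.1], [343, 237, 13, 13, 137])] [([351.1, 201.5], [349, 199, 6, 6, 8]), ([341.8, 210.8], [337, 206, 11, 11, 99])]
(array([ 0.57605473, -0.10210462,  0.08132573]), [np.float64(0.009096148599308518), np.float64(0.00909614859930855)]) [ 0.5855097 -0.1001166  0.056    ]
whA [ 0.525 -0.059  0.058]
whB [ 0.515 -0.148  0.058]
pur [0.568 0.002 0.058]
tur [0.506 0.008 0.058]
brass [([237.1, 271.0], [231, 265, 13, 13, 127])] [array([0.5406, 0.1107, 0.026 ])]
(480, 780, 3)
```

View pics/c1.png

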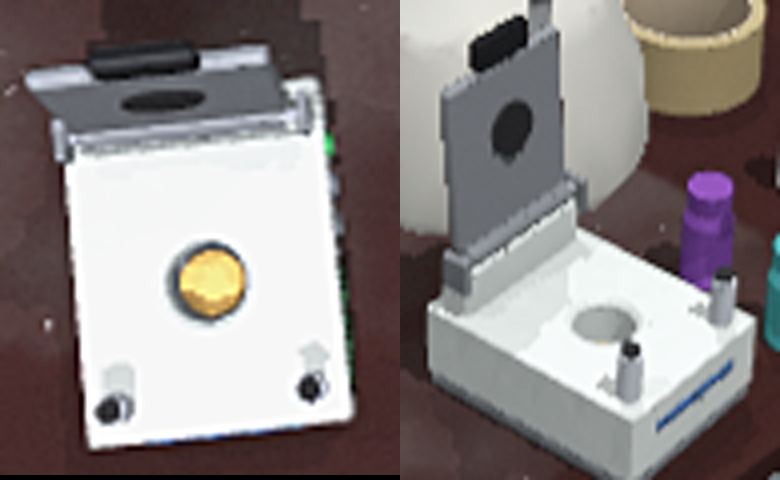

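In the crop, the well mouth is at top (236.4,271.2) and scene (291.3,266.3). The post tops are at top (217.6,297.0) and (257.2,292.4), and scene (297.3,272.0) and (321.0,253.8). The black tab is at top (224,227).

Run:
```python
from h import *
t=cam('top');s=cam('scene')
def both(n,a,b,z):
    p,r=tri(ray(t,a),ray(s,b)); print(n,'tri',p.round(4),'res mm',round(r[0]*1e3,1),'top',onz(t,a,z).round(4)[:2],'scene',onz(s,b,z).round(4)[:2]); return p
both('blue',(349.1,243.1),(341.8,210.8),.055)
m=both('mouth',(236.4,271.2),(291.3,266.3),.05)
pl=both('postL',(217.6,297),(297.3,272),.080)
pr=both('postR',(257.2,292.4),(321,253.8),.080)
d=onz(t,(217.6,297),.08)-onz(t,(257.2,292.4),.08); print('yaw posts',np.degrees(np.arctan2(-d[0],d[1])),np.linalg.norm(d))
def e(a,b):
    A,B=[onz(t,(195+u/5,215+v/5),.05) for u,v in (a,b)]; d=B-A; return np.degrees(np.arctan2(d[1],d[0])),np.linalg.norm(d)
print('left',e((90,447),(68,150)),'right',e((352,418),(317,80)),'front',e((352,418),(90,447)))
# lid tab upper edge mid
both('tab',(195+145/5,215+60/5),(240+(498-400)/4,185+42/4),.18)
```

```text
blue tri [ 0.5858 -0.1006  0.0523] res mm 0.0 top [ 0.5856 -0.1002] scene [ 0.5834 -0.0972]
mouth tri [0.5399 0.1103 0.044 ] res mm 0.2 top [0.5396 0.1095] scene [0.5352 0.1158]
postL tri [0.4952 0.1418 0.0749] res mm 1.3 top [0.4943 0.1403] scene [0.4923 0.1471]
postR tri [0.5008 0.0704 0.0743] res mm 0.5 top [0.5005 0.0698] scene [0.4967 0.0765]
yaw posts 5.01005058315123 0.07078919017492008
left (np.float64(4.148707370071581), np.float64(0.10926422159428995)) right (np.float64(4.784123390167046), np.float64(0.12513096998727097)) front (np.float64(94.70790031517014), np.float64(0.09659863388301715))
tab tri [0.6078 0.1157 0.1764] res mm 0.4 top [0.607  0.1149] scene [0.6041 0.1199]
```

>>> {"method": "step_arm", "body": {"delta_pos": [[0.14, -0.13, -0.04], [0.28, -0.26, -0.08], [0.42, -0.39, -0.12], [0.56, -0.52, -0.16], [0.7, -0.65, -0.2], [0.85, -0.79, -0.24], [0.98, -0.92, -0.24], [0.98, -0.92, -0.24]], "rot": [[0, 0, 0.02], [0, 0, 0.04], [0, 0, 0.06], [0, 0, 0.08], [0, 0, 0.092], [0, 0, 0.092], [0, 0, 0.092], [0, 0, 0.092]], "gripper": [1, 1, 1, 1, 1, 1, 1, 1], "squeeze": 15}}

```text
time_s: 1.3
tool_pos: [0.2961, -0.4089, 0.2822]
tool_rot: [180.0, -0.1, 5.1]
force: [-0.2, 0.3, -0.4]
grip_width: 0.0867
grasp_force: 0.0
```

>>> {"method": "step_arm", "body": {"delta_pos": [[0.09, -0.18, 0], [0.18, -0.36, 0], [0.28, -0.54, 0], [0.38, -0.71, 0], [0.46, -0.86, 0], [0.53, -1.0, 0], [0.53, -1.0, 0]], "rot": [[0, 0, 0], [0, 0, 0], [0, 0, 0], [0, 0, 0], [0, 0, 0], [0, 0, 0], [0, 0, 0]], "gripper": [1, 1, 1, 1, 1, 1, 1]}}

```text
time_s: 2.17
tool_pos: [0.3833, -0.202, 0.2818]
tool_rot: [180.0, -0.0, 5.0]
force: [-0.3, -0.8, 0.1]
grip_width: 0.0868
grasp_force: 0.0
```

>>> {"method": "step_arm", "body": {"delta_pos": [[0.1, -0.17, 0], [0.22, -0.34, 0], [0.39, -0.38, 0], [0.56, -0.42, 0.05], [0.73, -0.43, 0.1], [0.9, -0.43, 0.2], [0.98, -0.42, 0.3], [0.98, -0.42, 0.3], [0.98, -0.42, 0.3]], "rot": [[0, 0, 0], [0, 0, 0], [0, 0, 0], [0, 0, 0], [0, 0, 0], [0, 0, 0], [0, 0, 0], [0, 0, 0], [0, 0, 0]], "gripper": [1, 1, 1, 1, 1, 1, 1, 1, 1]}}

```text
time_s: 3.3
tool_pos: [0.5705, -0.1045, 0.2219]
tool_rot: [180.0, 0.0, 4.7]
force: [-0.2, -0.4, 0.7]
grip_width: 0.087
grasp_force: 0.0
```

Run:
```python
from h import *
w=cam('wrist'); o=env.get_obs(); print(o['tool_pos'],o['tool_rot'],np.round(w['pose'],3).tolist(),w['fx'])
cv2.imwrite('pics/w1.png',w['img'][:,:,::-1])
b=blobs(w,(105,120,40),(125,255,255),(0,0,560,420),40); print(b)
for x in b: print(onz(w,x[0],.06))
```

```text
[ 0.5706461  -0.10428242  0.22239831] [ 1.79937347e+02 -3.51647687e-02  4.72174415e+00] [[0.081, -0.959, -0.271, 0.644], [-0.997, -0.078, -0.023, -0.098], [0.001, 0.272, -0.962, 0.372], [0.0, 0.0, 0.0, 1.0]] 367.91293111434334
[([392.7, 182.2], [345, 123, 94, 143, 903]), ([274.4, 167.0], [261, 153, 28, 28, 601]), ([113.4, 272.2], [102, 269, 28, 7, 80]), ([308.5, 273.6], [300, 272, 19, 4, 43]), ([288.4, 317.3], [173, 310, 163, 34, 1139]), ([364.1, 317.7], [355, 310, 21, 20, 117])]
[ 0.58027615 -0.20220466  0.06      ]
[ 0.58512607 -0.09794227  0.06      ]
[0.47215121 0.0469262  0.06      ]
[ 0.48678778 -0.13761624  0.06      ]
[ 0.43810221 -0.12300019  0.06      ]
[ 0.44318722 -0.19715891  0.06      ]
```

View pics/w1.png

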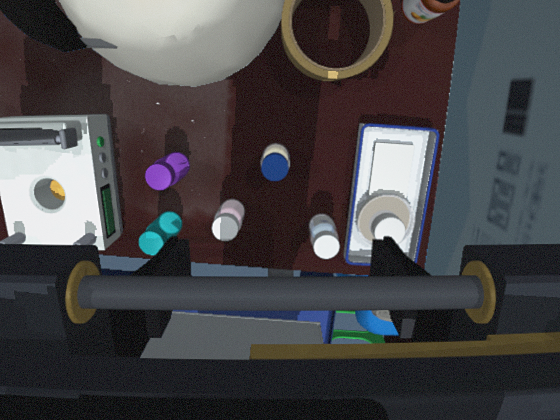

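The wrist view shows the blue cap top at (275,168) and the well at (48,194). The surroundings are clear for a grasp that closes along y.

>>> {"method": "step_arm", "body": {"delta_pos": [[0.076, -0.02, 0.1], [0.076, -0.02, 0.25], [0.076, -0.02, 0.4], [0.076, -0.02, 0.55], [0.076, -0.02, 0.7], [0.076, -0.02, 0.82], [0.076, -0.02, 0.91], [0.076, -0.02, 0.91], [0.076, -0.02, 0.91], [0.076, -0.02, 0.91], [0.076, -0.02, 0.91], [0.076, -0.02, 0.91], [0.076, -0.02, 0.91], [0.076, -0.02, 0.91]], "rot": [[0, 0, 0], [0, 0, 0], [0, 0, 0], [0, 0, 0], [0, 0, 0], [0, 0, 0], [0, 0, 0], [0, 0, 0], [0, 0, 0], [0, 0, 0], [0, 0, 0], [0, 0, 0], [0, 0, 0], [0, 0, 0]], "gripper": [0.4, 0.4, 0.4, 0.4, 0.4, 0.4, 0.4, 0.4, 0, -0.2, -0.5, -0.6, -0.6, -0.6], "squeeze": 12}}

```text
time_s: 5.1
tool_pos: [0.5858, -0.098, 0.0397]
tool_rot: [180.0, -0.0, 4.8]
force: [0.4, -0.3, 1.2]
grip_width: 0.0259
grasp_force: 12.0
```

>>> {"method": "step_arm", "body": {"delta_pos": [[0, 0, -0.05], [0, 0, -0.15], [0, 0, -0.3], [0, 0, -0.45], [0, 0, -0.6], [0, 0, -0.7], [0, 0, -0.7]], "rot": [[0, 0, 0], [0, 0, 0], [0, 0, 0], [0, 0, 0], [0, 0, 0], [0, 0, 0], [0, 0, 0]], "gripper": [-0.6, -0.6, -0.6, -0.6, -0.6, -0.6, -0.6]}}

```text
time_s: 5.98
tool_pos: [0.5868, -0.098, 0.1817]
tool_rot: [179.9, -0.2, 4.8]
force: [-0.1, -0.5, -0.4]
grip_width: 0.0255
grasp_force: 12.0
```

Run:
```python
from h import *
w=cam('wrist'); s=cam('scene'); o=env.get_obs(); print(o['tool_pos'],o['grip_width'],o['grasp_force'],o['force'])
a=cv2.resize(s['img'][110:310,220:420],None,fx=2,fy=2)
im=np.hstack([cv2.resize(w['img'],(400,400)),a]); cv2.imwrite('pics/w2.png',im[:,:,::-1])
```

```text
[ 0.58516974 -0.09800069  0.1789349 ] 0.025712011437123185 11.99055517790839 [-0.72089094  0.14389986 -0.08569448]
```

View pics/w2.png

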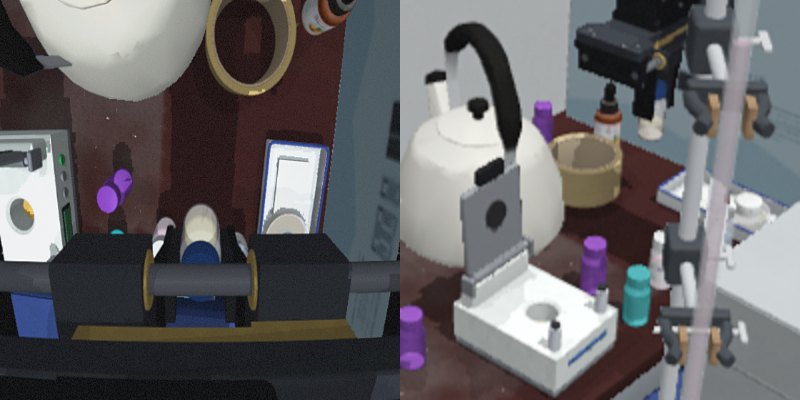

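The vial is held upright and the white-capped vials are undisturbed. Next I move closer to the reader and measure the well with the wrist camera.

>>> {"method": "step_arm", "body": {"delta_pos": [[-0.08, -0.06, 0], [-0.17, -0.18, 0], [-0.17, -0.32, 0], [-0.17, -0.46, 0], [-0.17, -0.58, 0], [-0.17, -0.66, 0], [-0.17, -0.66, 0], [-0.17, -0.66, 0]], "rot": [[0, 0, 0], [0, 0, 0], [0, 0, 0], [0, 0, 0], [0, 0, 0], [0, 0, 0], [0, 0, 0], [0, 0, 0]], "gripper": [-0.6, -0.6, -0.6, -0.6, -0.6, -0.6, -0.6, -0.6]}}

```text
time_s: 7.08
tool_pos: [0.5407, 0.0294, 0.1791]
tool_rot: [180.0, 0.0, 4.7]
force: [0.6, -0.4, 0.2]
grip_width: 0.0254
grasp_force: 12.0
```

Run:
```python
from h import *
w=cam('wrist'); o=env.get_obs(); print(o['tool_pos'],o['tool_rot'])
p=proj(w,(.54,.1095,.05)); print('pred mouth',p)
print([blobs(w,(15,100,60),(35,255,255),(max(0,int(p[0])-50),int(p[1])-50,int(p[0])+50,int(p[1])+50))])
x,y=max(0,int(p[0])-60),int(p[1])-60
print(x,y); cv2.imwrite('pics/w3.png',cv2.resize(w['img'][y:y+120,x:x+120],None,fx=4,fy=4)[:,:,::-1])
```

```text
[0.54079021 0.02929422 0.17917116] [1.79973308e+02 3.55454870e-02 4.69971980e+00]
pred mouth [178.93031205 186.49301608]
[[([182.4, 179.2], [170, 166, 26, 26, 516])]]
118 126
```

View pics/w3.png

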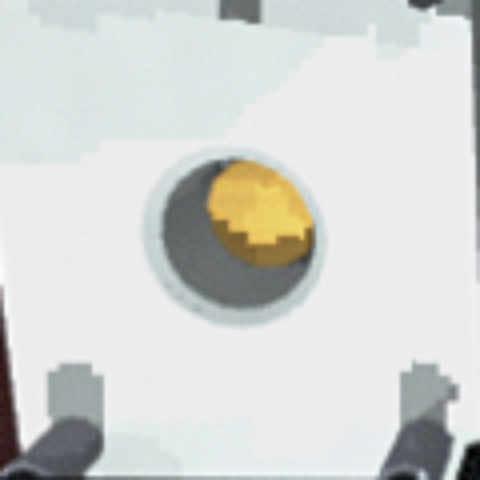

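The well rim centre in the full frame is at (176.8,185.3). That is within 2 mm of the top-view estimate, so I blend them to (0.5405, 0.1105).

>>> {"method": "step_arm", "body": {"delta_pos": [[0.01, -0.12, 0], [0.02, -0.26, 0], [0.032, -0.38, 0], [0.032, -0.405, 0], [0.032, -0.405, 0.1], [0.032, -0.405, 0.22], [0.032, -0.405, 0.32], [0.032, -0.405, 0.38], [0.032, -0.405, 0.42], [0.032, -0.405, 0.46], [0.032, -0.405, 0.5], [0.032, -0.405, 0.5]], "rot": [[0, 0, 0], [0, 0, 0], [0, 0, 0], [0, 0, 0], [0, 0, 0], [0, 0, 0], [0, 0, 0], [0, 0, 0], [0, 0, 0], [0, 0, 0], [0, 0, 0], [0, 0, 0]], "gripper": [-0.6, -0.6, -0.6, -0.6, -0.6, -0.6, -0.6, -0.6, -0.6, -0.6, -0.6, -0.6]}}

```text
time_s: 8.62
tool_pos: [0.54, 0.1119, 0.079]
tool_rot: [180.0, 0.1, 4.8]
force: [-0.5, -0.2, 0.1]
grip_width: 0.0258
grasp_force: 12.0
```

>>> {"method": "step_arm", "body": {"delta_pos": [[0, 0, 0.02], [0, 0, 0.04], [0, 0, 0.06], [0, 0, 0.064], [0, 0, 0.064]], "rot": [[0, 0, 0], [0, 0, 0], [0, 0, 0], [0, 0, 0], [0, 0, 0]], "gripper": [-0.6, -0.6, -0.6, -0.6, -0.6]}}

```text
time_s: 9.25
tool_pos: [0.5403, 0.112, 0.0667]
tool_rot: [180.0, 0.0, 4.8]
force: [0.3, 0.3, -0.5]
grip_width: 0.0256
grasp_force: 12.0
```

>>> {"method": "step_arm", "body": {"delta_pos": [[0, 0, 0], [0, 0, 0], [0, 0, 0], [0, 0, 0], [0, 0, -0.1], [0, 0, -0.2], [0, 0, -0.35], [0, 0, -0.5], [0, 0, -0.65], [0, 0, -0.75], [0, 0, -0.75]], "rot": [[0, 0, 0], [0, 0, 0], [0, 0, 0], [0, 0, 0], [0, 0, 0], [0, 0, 0], [0, 0, 0], [0, 0, 0], [0, 0, 0], [0, 0, 0], [0, 0, 0]], "gripper": [-0.3, -0.1, 0.1, 0.2, 0.2, 0.2, 0.2, 0.2, 0.2, 0.2, 0.2]}}

```text
time_s: 10.62
tool_pos: [0.5414, 0.1124, 0.2188]
tool_rot: [180.0, -0.2, 4.8]
force: [0.1, -0.3, -0.6]
grip_width: 0.052
grasp_force: 0.0
```

Run:
```python
from h import *
w=cam('wrist'); t=cam('top'); s=cam('scene'); o=env.get_obs(); print(o['tool_pos'],o['qpos'])
a=cv2.resize(s['img'][160:310,220:370],(400,400));
im=np.hstack([cv2.resize(w['img'],(400,400)),a]); cv2.imwrite('pics/w4.png',im[:,:,::-1])
```

```text
[0.53964293 0.11167748 0.21563673] [  28.39841792   11.58133512  -48.017575     97.37660903    8.86983998
   75.10027304 -106.54840805]
```

View pics/w4.png

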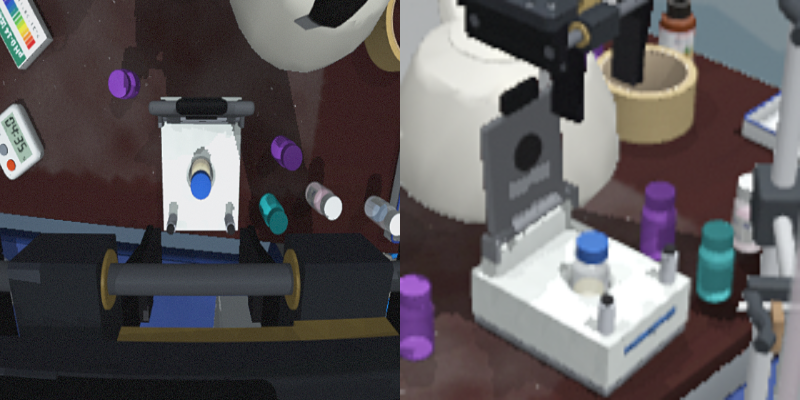

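The vial stands in the well and the fingers are clear, with the lid still upright. Next I close the fingers, go up and over the lid, and come down behind the tab.

>>> {"method": "step_arm", "body": {"delta_pos": [[0, 0, -0.1], [0, 0, -0.22], [0.1, -0.02, -0.22], [0.25, -0.04, -0.22], [0.4, -0.04, -0.22], [0.537, -0.04, -0.22], [0.537, -0.04, -0.22], [0.537, -0.04, -0.12], [0.537, -0.04, 0], [0.537, -0.04, 0.08], [0.537, -0.04, 0.11], [0.537, -0.04, 0.127], [0.537, -0.04, 0.127]], "rot": [[0, 0, 0], [0, 0, 0], [0, 0, 0], [0, 0, 0], [0, 0, 0], [0, 0, 0], [0, 0, 0], [0, 0, 0], [0, 0, 0], [0, 0, 0], [0, 0, 0], [0, 0, 0], [0, 0, 0]], "gripper": [-0.5, -1, -1, -1, -1, -1, -1, -1, -1, -1, -1, -1, -1], "squeeze": 5}}

```text
time_s: 12.4
tool_pos: [0.6469, 0.129, 0.1918]
tool_rot: [180.0, -0.0, 4.8]
force: [0.5, -0.3, 0.7]
grip_width: 0.0007
grasp_force: 0.0
```

Run:
```python
from h import *
s=cam('scene'); t=cam('top'); o=env.get_obs(); print(o['tool_pos'],o['qpos'],o['force'])
im=np.hstack([cv2.resize(s['img'][110:310,190:390],(400,400)),cv2.resize(t['img'][150:310,180:340],(400,400))]); cv2.imwrite('pics/w5.png',im[:,:,::-1])
```

```text
[0.64703552 0.12911224 0.19205083] [  19.70296773   27.1418365   -45.358675     83.6066731    19.4561469
   77.26112894 -111.95037973] [ 0.37308383 -0.72598625  0.4612777 ]
```

View pics/w5.png

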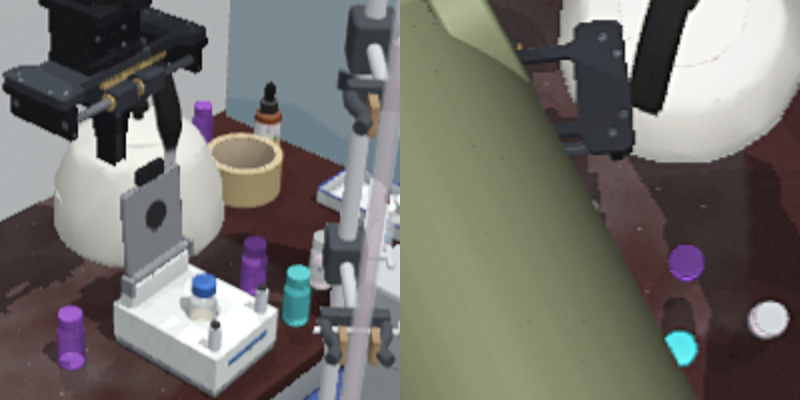

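The closed fingers sit behind the tab, clear of the lid, kettle and handle, and the vial stands in the well. Now I sweep the lid down along the tab's arc.

>>> {"method": "step_arm", "body": {"delta_pos": [[-0.07, 0, 0], [-0.13, 0, 0], [-0.19, 0, 0.002], [-0.23, 0, 0.003], [-0.262, 0, 0.004], [-0.31, 0, 0.012], [-0.36, 0.01, 0.024], [-0.407, 0.01, 0.04], [-0.452, 0.02, 0.062], [-0.496, 0.02, 0.088], [-0.536, 0.03, 0.117], [-0.574, 0.03, 0.15], [-0.61, 0.04, 0.186], [-0.644, 0.04, 0.225], [-0.675, 0.05, 0.266], [-0.696, 0.05, 0.3], [-0.714, 0.05, 0.335], [-0.714, 0.05, 0.335]], "rot": [[0, 0, 0], [0, 0, 0], [0, 0, 0], [0, 0, 0], [0, 0, 0], [0, 0, 0], [0, 0, 0], [0, 0, 0], [0, 0, 0], [0, 0, 0], [0, 0, 0], [0, 0, 0], [0, 0, 0], [0, 0, 0], [0, 0, 0], [0, 0, 0], [0, 0, 0], [0, 0, 0]], "gripper": [-1, -1, -1, -1, -1, -1, -1, -1, -1, -1, -1, -1, -1, -1, -1, -1, -1, -1]}}

```text
time_s: 14.75
tool_pos: [0.5045, 0.1069, 0.1236]
tool_rot: [180.0, 0.1, 4.8]
force: [-0.5, -0.6, 0.0]
grip_width: 0.0004
grasp_force: 0.0
```

Run:
```python
from h import *
s=cam('scene'); o=env.get_obs(); print(o['tool_pos'],o['qpos'],o['force'])
cv2.imwrite('pics/w6.png',cv2.resize(s['img'][140:310,190:390],(600,510))[:,:,::-1])
```

```text
[0.50495454 0.10701032 0.12404498] [  29.99967227   11.97397804  -49.06813032  108.28830156   10.01979644
   64.18731561 -108.04362866] [-0.61798508  0.08931097 -0.02009223]
```

View pics/w6.png

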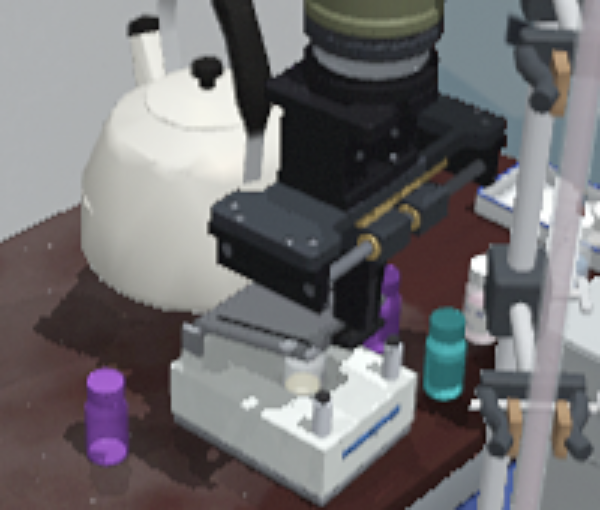

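The lid is lowered to roughly 0.2–0.25 rad over the still-upright vial, with the fingers on the tab side. I now press on in small steps.

>>> {"method": "step_arm", "body": {"delta_pos": [[-0.01, 0, 0.02], [-0.02, 0, 0.04], [-0.025, 0, 0.055], [-0.025, 0, 0.07], [-0.025, 0, 0.085], [-0.025, 0, 0.1], [-0.025, 0, 0.11], [-0.025, 0, 0.11], [-0.025, 0, 0.11]], "rot": [[0, 0, 0], [0, 0, 0], [0, 0, 0], [0, 0, 0], [0, 0, 0], [0, 0, 0], [0, 0, 0], [0, 0, 0], [0, 0, 0]], "gripper": [-1, -1, -1, -1, -1, -1, -1, -1, -1]}}

```text
time_s: 15.92
tool_pos: [0.4996, 0.1066, 0.102]
tool_rot: [180.0, 0.1, 4.8]
force: [-1.4, -0.0, 3.2]
grip_width: 0.0005
grasp_force: 1.4
```

>>> {"method": "step_arm", "body": {"delta_pos": [[0, 0, 0.005], [0, 0, 0.01], [0, 0, 0.01], [0, 0, 0.01]], "rot": [[0, 0, 0], [0, 0, 0], [0, 0, 0], [0, 0, 0]], "gripper": [-1, -1, -1, -1]}}

```text
time_s: 16.42
tool_pos: [0.5003, 0.1065, 0.1003]
tool_rot: [180.0, -0.0, 4.8]
force: [-1.4, 0.1, 2.7]
grip_width: 0.0005
grasp_force: 1.6
```

>>> {"method": "step_arm", "body": {"delta_pos": [[0, 0, 0.005], [0, 0, 0.01], [0, 0, 0.01], [0, 0, 0.01]], "rot": [[0, 0, 0], [0, 0, 0], [0, 0, 0], [0, 0, 0]], "gripper": [-1, -1, -1, -1]}}

```text
time_s: 16.92
tool_pos: [0.5003, 0.1065, 0.0993]
tool_rot: [179.9, 0.0, 4.8]
force: [-5.9, -0.3, 11.8]
grip_width: 0.0004
grasp_force: 5.8
```

>>> {"method": "step_arm", "body": {"delta_pos": [[0, 0, 0.003], [0, 0, 0.005], [0, 0, 0.005], [0, 0, 0.005]], "rot": [[0, 0, 0], [0, 0, 0], [0, 0, 0], [0, 0, 0]], "gripper": [-1, -1, -1, -1]}}

```text
time_s: 17.42
tool_pos: [0.5003, 0.1066, 0.0991]
tool_rot: [179.9, 0.0, 4.8]
force: [-8.7, -2.0, 19.0]
grip_width: 0.0007
grasp_force: 9.2
```

Run:
```python
from h import *
s=cam('scene'); o=env.get_obs(); print(o['tool_pos'],o['force'],o['wrist_torque'],o['time_s'])
cv2.imwrite('pics/w7.png',cv2.resize(s['img'][205:305,230:350],(720,600),interpolation=cv2.INTER_CUBIC)[:,:,::-1])
```

```text
[0.50033846 0.10655987 0.09913408] [-9.38359935 -2.17879398 17.92884957] [-0.32569128  1.93394031  0.03412952] 17.475
```

View pics/w7.png

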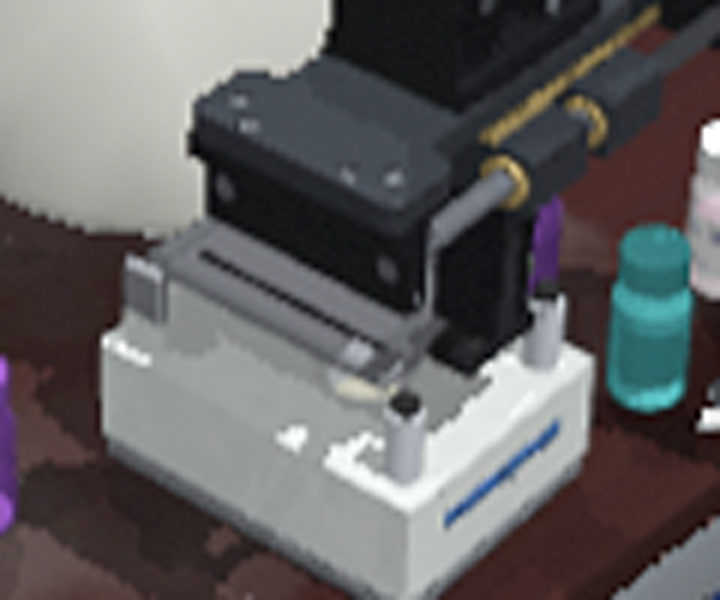

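The lid is level and flush at the post tops. The force rose sharply (12 to 19 N over 0.2 mm) at a tip height of 88 mm, exactly the shut height. I hold a moment to confirm it is steady.

>>> {"method": "step_arm", "body": {"delta_pos": [[0, 0, 0], [0, 0, 0], [0, 0, 0], [0, 0, 0], [0, 0, 0], [0, 0, 0], [0, 0, 0], [0, 0, 0]], "rot": [[0, 0, 0], [0, 0, 0], [0, 0, 0], [0, 0, 0], [0, 0, 0], [0, 0, 0], [0, 0, 0], [0, 0, 0]], "gripper": [-1, -1, -1, -1, -1, -1, -1, -1]}}

```text
time_s: 18.48
tool_pos: [0.5004, 0.1066, 0.0992]
tool_rot: [179.9, 0.0, 4.8]
force: [-8.1, -2.2, 17.5]
grip_width: 0.0005
grasp_force: 9.2
```

```bash
python3 -c "
from cell import env
print(env.sign_off())"
```

```text
the job is handed in; nothing more can be done
None
```

I stood the blue-capped vial in the well and let go of it, then swung the lid down and handed the job in at about 18.5 s with the arm still pressing the tab at about 18 N. The lid reads fully shut: the fingertips were 88 mm above the desk, the expected shut height, and the force rose sharply there. I didn't touch the white-capped vials, and the hand-in gave no verdict.

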